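# Close up the sliding book rail and clamp it

### The job

The books on the little desk rail are standing loose. Loosen the thumbscrew on the sliding collar, slide the collar along its rod until its plate squeezes the row tight against the far end plate (a gentle push of about 10 N on the books, never over 22 N), and do the thumbscrew up tight again so the row stays snug with the books upright. Do not force the collar along while the screw is tight, and leave the other things on the desk alone.

Things in the scene. Friction and masses are not known exactly. Their poses are not given: they have to be found in the camera images.
- thumbscrew (a joint): turn of the thumbscrew on top of the sliding collar, rad: 0 = fully tight (hard stop), grows anticlockwise seen from above, hard stop at 1.4. Its tip clamps the rod below about 0.6; from there up the collar slides freely. It turns in place without rising, needs about 0.15 Nm, up to 0.3 Nm near tight, and stays where it is left. Counts as loose above 0.9, as tight below 0.25
- wing (a point): centre of the thumbscrew's flat chromed wing (the part to grip), on the screw's upright axis, about 110 mm above the desk. The wing is 10 mm thick along this point's x, 36 mm long along its y and 26 mm high (13 mm above and below this point); the frame turns with the screw. When tight the wing lies along the rod. The collar's top is 27 mm below this point, the books reach no higher than 5 mm above it
- collar (a joint): travel of the collar along the rod, m: grows towards the fixed end plate; 0 to 0.17. Sliding friction with the screw loose is about 1.5 N
- jaw_face (a point): middle of the face of the sliding plate that meets the books, axes as rack. The plate is upright grey steel, 105 x 5 x 78 mm, fixed to the chromed collar (30 mm diameter, 26 mm long) on the rod; it is 95 mm along +x and 13 mm along +y of the rack frame from the screw's axis
- end_face (a point): middle of the inner face of the fixed end plate; axes as rack. In front of this plate stands a dark rubber-faced buffer pad, 90 x 70 mm, the one the row comes to bear on; its face lies 4 to 16 mm before this point, set differently each time, and it does not give
- rack: the book rail: a fixed wooden board 220 x 390 x 15 mm with a 12 mm chromed rod along its y at the robot's side (75 mm towards -x of the origin, 60 mm above the desk) carried by two posts, and a fixed grey end plate at its +y end; origin on the desk. Its +y is the way the collar must slide
- book_a: hardback pocket book, 112 mm deep, 100 mm tall, a few cm thick, standing on the board next to the fixed end plate; origin at the centre of its underside, z up. There are unknown slacks of several mm between buffer, books and sliding plate, and the books are not of one thickness, so the place where the row goes tight must be felt; the books slide on the board with 1 to 2 N each
- book_b: middle book, thinner, 92 mm tall; origin at the centre of its underside
- book_c: outer book, about 25 mm thick, 98 mm tall, the one the sliding plate meets; origin at the centre of its underside
- cup: grey ceramic cup, 68 mm wide, 85 mm tall, on the board behind the sliding plate; leave alone
- stapler: desk stapler 30 x 120 x 44 mm, lying before the rail; leave alone
- magnifier: chrome magnifier on a round stand, 96 mm wide, 217 mm tall; leave alone
- phone_dock: bamboo phone dock with a phone, 100 x 85 x 153 mm; leave alone
- pen_pot: dark steel pen pot, 70 mm wide, 155 mm tall with pens; leave alone
- glasses_case: grey glasses case 62 x 155 x 40 mm; leave alone
Mind the look-alikes: they are no part of the job. What is shaped like the book_a but blue or pink is not meant.

How it is judged:
By the outcome, as a careful person would: the job done as asked, in the order asked, and still so for the second after the job is handed in, with the robot touching nothing.
It also fails if it takes over 48 s, if anything falls off the work surface, if the arm or the gripper's body presses on something with over 40 N, if the wrist force passes 120 N, or if a joint passes its speed limit or range.

### The arm

A 6-joint arm with a two-finger parallel gripper is mounted at the origin on the work surface. World frame = base frame: x ahead of the robot, y to its left, z up, the work surface at z = 0. Lengths are in m, angles in rad, forces in N, time in s.
With the tool pointing down it reaches from about 0.225 to 0.875 m from the base axis. Payload 3.4 kg.
Tool frame: the origin (TCP) lies between the finger pads; the fingertips stand 8 mm ahead of it and the grasp point (between the pads) lies 11 mm behind it; z points along the fingers, y is the line along which they close (so a half turn about z gives the same grasp; the last joint's range is limited). The gripper opens to 85 mm and grips with 20 to 120 N. Pads are 22 mm wide; open, the fingers measure 114 mm over their backs; the gripper's body (76 mm by 85 mm) begins 54 mm behind the grasp point. The pads swing forward as they close: fully open they stand 13 mm farther back than shut.
Start: joints at [-1.361, 0.276, 1.505, -0, 1.361, -0.121], TCP at [0.187, -0.544, 0.239] pointing down, gripper open.
Joint ranges: [-2.89, 2.89], [-0.75, 2.08], [0.22, 2.7], [-1.18, 4.32], [0.11, 2.71], [-2.7, 2.7]. Speed limits (rad/s): [2.57, 2.57, 3.14, 3.14, 3.14, 3.14].

### API

Orientations are given as a unit quaternion [w, x, y, z].
In Python, from rig import manip, optics, finder gives the robot as it stands.
- The arm moves only by the tool servo_tool, never from a script. Its argument "increments" is a list of rows, each a list of 7 numbers: the shift along the tool's x, y, z in cm, then the turn, a rotation vector about the tool's x, y, z in degrees, then the closure, from -1 (fully open) to 1 (shut). In form: [[x, y, z, rx, ry, rz, gripper], ...]. A call has exactly 5 rows; each row shifts and turns the commanded pose from where the row before left it, along the tool's axes as they then stand; what a row does not reach is not made up. A row lasts 1/10 s, in which the tool goes at most 50 mm and 8.59 degrees, less where a joint would pass 70% of its speed; a pose out of reach is approached as far as the arm can. A call is refused whole if a number of a shift passes 5 or a number of a turn 8.59, either way. A call with a gripper value outside its range is refused whole. The fingers move at their own pace and stop on an object; "squeeze" is the grip in N (left out, the last holds). Time passes only in rows, so rows that do not move let the fingers close, or fill a call up. It gives the time, the measured TCP pose, the force, the opening and the grip force at its end, in the units of the state.
- manip.get_state(): the state, without advancing time (a new reading comes with each control period).
- optics.get_image(name): name is "side" or "top" or "wrist"; returns the picture (384x512x3 uint8, red, green, blue); there is no depth.
- optics.get_calibration(name): a dict with "fov_y" (degrees; the focal length in pixels is half the picture's height over the tangent of half this angle, whatever the lens; pixels are square), "cx", "cy" (the principal point, pixels), "world_to_cam" (4x4, takes a point from world to camera coordinates). Camera axes: x right, y down, z forward; pixel columns grow to the right and rows downward; lengths in m; the calibration is good to about 2 mm. A picture is of the moment at which its call begins: read the wrist's pose just before it. get_calibration takes no time and is no camera call; for the wrist camera it gives the pose at the moment of the call.
- manip.sign_off(): hands the job in; it is judged then, once.
Trained networks look in the newest picture that a camera, given by its name, has taken for a name from the list of things; names that differ only in an ending like _2 or _b are one class to them, and where a whole thing is asked for, a point or a joint stands for the part that bears it (a point fixed in the world has none). Each returns a list of dicts, best first, with "p" (0 to 1); they miss things now and then, are a little off and sometimes report something else, mostly with a low value. They report only what shows in the picture. A call takes as long as a camera call. They do not tell look-alikes from the thing itself.
- finder.silhouettes(label, camera): "region" (384x512 bool, what is visible of it) and "box" ([centre column, centre row, width, height] in pixels, round what is visible of it).
- finder.tip_of(label, camera): "at" ([column, row] in pixels: a listed point, or the origin of a listed thing).
The state is a dict: "clock": time; "qpos": joint angles; "qd": joint speeds; "effort": joint torques, N m; "position": TCP position; "ee_rot": TCP orientation; "contact_force": force on the tool from outside, world axes, zero at the start; "moment": the same for the moment, N m; "width": finger opening in m; "gripper_force": force on a finger pad.
Only numpy, scipy, OpenCV 4.12 (cv2) and the standard library are available. Lean on these libraries where they do the work, as an engineer would, in place of code of your own. Each camera call takes 0.05 s, during which the arm holds its last target. There are 200 camera calls.

## Working session

There is one attempt and no reset: what is moved stays moved. The work goes in short steps, Python scripts to look and compute and a tool call to move; the robot and the scene stay as the last step left them, time stands still between calls to the robot, and variables do not carry over. Pictures are saved under pics/ and viewed, at most 10 in all, crops included, and the job is handed in when it is done.

Besides the shell and the picture viewer there is one more tool, called in YAML: its name, and indented under it one key for each argument. servo_tool: Moves the arm, as the interface text tells. Its arguments: {"type":"object","properties":{"increments":{"type":"array","items":{"type":"array","items":{"type":"number"}}},"squeeze":{"type":"number"}},"required":["increments"]}

```bash
mkdir -p pics; cat > h.py <<'E'
import numpy as np, cv2
from rig import manip, optics, finder
def cal(n):
    c=optics.get_calibration(n); f=192/np.tan(np.radians(c["fov_y"])/2); return f,c["cx"],c["cy"],np.array(c["world_to_cam"])
def ray(n,px,C=None):
    f,cx,cy,T=C or cal(n); R=T[:3,:3]; o=-R.T@T[:3,3]
    return o,R.T@np.array([(px[0]-cx)/f,(px[1]-cy)/f,1.])
def atz(n,px,z,C=None):
    o,d=ray(n,px,C); return o+d*(z-o[2])/d[2]
def proj(n,p,C=None):
    f,cx,cy,T=C or cal(n); q=T[:3,:3]@np.array(p)+T[:3,3]; return np.array([cx+f*q[0]/q[2],cy+f*q[1]/q[2]])
def tri(a,pa,b,pb):
    A=[];B=[]
    for n,p in((a,pa),(b,pb)):
        o,d=ray(n,p); d/=np.linalg.norm(d); M=np.eye(3)-np.outer(d,d); A.append(M);B.append(M@o)
    return np.linalg.solve(sum(A),sum(B))
def save(n,fn,img=None):
    i=optics.get_image(n) if img is None else img
    cv2.imwrite("pics/"+fn,i[:,:,::-1]); return i
E
python3 - <<'E'
from h import *
np.set_printoptions(precision=3,suppress=True)
a=save("top","t.png");b=save("side","s.png")
cv2.imwrite("pics/ts.png",cv2.resize(np.vstack([a,b]),(800,1200))[:, :, ::-1][:600]);
cv2.imwrite("pics/ss.png",cv2.resize(b,(800,600))[:,:,::-1])
for n in("top","side"):
    f,cx,cy,T=cal(n);print(n,f,-T[:3,:3].T@T[:3,3],T[2,:3])
    for l in("wing","jaw_face","end_face","rack","book_a"):
        print(l,[(np.array(r["at"]).round(),round(r["p"],2)) for r in finder.tip_of(l,n)[:3]])
print(manip.get_state())
E
```

```text
top 484.740309030339 [ 0.41  -0.017  1.77 ] [ 0.094  0.004 -0.996]
wing [(array([262., 219.]), 0.54), (array([158., 159.]), 0.34)]
jaw_face [(array([257., 194.]), 0.42)]
end_face [(array([212., 202.]), 0.71)]
rack [(array([249., 202.]), 0.97), (array([252., 251.]), 0.51)]
book_a [(array([238., 200.]), 0.83), (array([233., 125.]), 0.75), (array([231., 195.]), 0.65)]
side 351.2032212662641 [ 0.44  -0.638  0.906] [ 0.141  0.599 -0.788]
wing [(array([317., 333.]), 0.67), (array([216., 192.]), 0.54)]
jaw_face [(array([244., 199.]), 0.64), (array([315., 334.]), 0.62)]
end_face [(array([232., 155.]), 0.94)]
rack [(array([238., 199.]), 0.78)]
book_a [(array([316., 167.]), 0.85), (array([237., 189.]), 0.78), (array([235., 178.]), 0.69)]
{'clock': 0.6, 'qpos': array([-1.361,  0.276,  1.505, -0.   ,  1.361, -0.121]), 'qd': array([-0.002, -0.   ,  0.   ,  0.   , -0.   , -0.   ]), 'effort': array([ -0.001, -41.639, -24.599,  -0.   ,   0.   ,   0.   ]), 'position': array([ 0.187, -0.544,  0.239]), 'ee_rot': array([ 0.   ,  0.986,  0.165, -0.   ]), 'contact_force': array([0.86 , 0.65 , 0.446]), 'moment': array([ 0.   ,  0.001, -0.015]), 'gripper_force': 0.0, 'width': 0.08498171555109128}
```

View pics/ts.png

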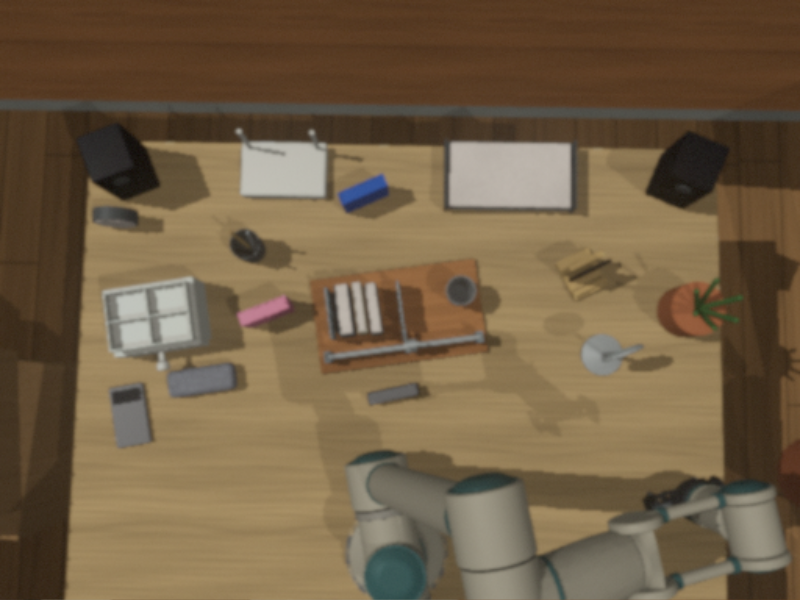

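View pics/ss.png

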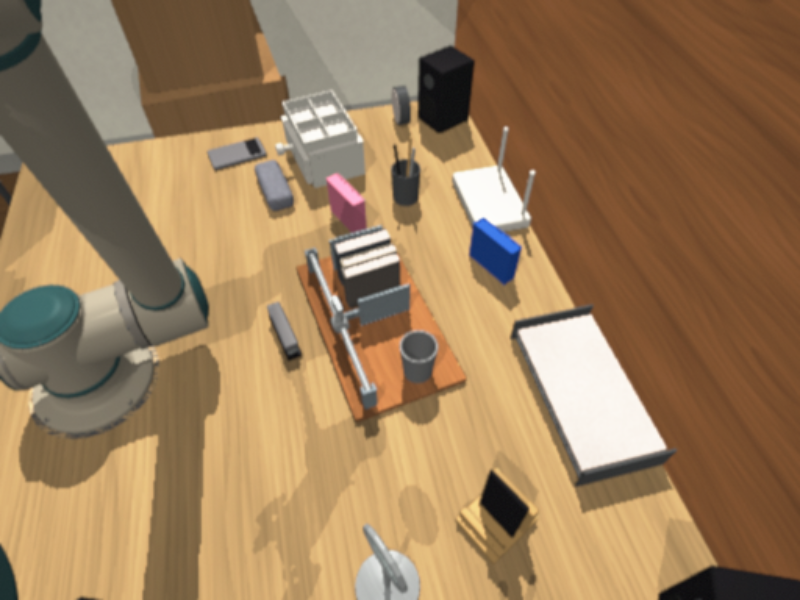

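The rail is at the middle of the top view. Its wing is at about top px (262,219) and side px (216,192). Look-alikes for the wing: the magnifier at side px (250,370) and the white box's knob at top px (104,230), neither of which sits on the rod. Look-alike books: blue at top (233,125) and pink at top (170,199). The row I want is the three books on the rail at top (229,197).

```bash
python3 - <<'E'
from h import *
np.set_printoptions(precision=4,suppress=True)
w=tri("top",(262,219),"side",(216,192));print("wing tri",w, "at z.11 top",atz("top",(262,219),.11),"side",atz("side",(216,192),.11))
a=cv2.imread("pics/t.png");b=cv2.imread("pics/s.png")
A=cv2.resize(a[155:245,190:320],(520,360),interpolation=cv2.INTER_CUBIC)
B=cv2.resize(b[140:270,185:300],(460,520),interpolation=cv2.INTER_CUBIC)
o=np.zeros((520,980,3),np.uint8);o[:360,:520]=A;o[:,520:]=B
cv2.imwrite("pics/crop.png",cv2.resize(o,(800,424)))
# board from colour
hsv=cv2.cvtColor(a,cv2.COLOR_BGR2HSV)
# rod ends in full px
k=.64
for p in((330,357),(482,338)): print("rod",atz("top",(p[0]*k,p[1]*k),.06))
for p in((310,281),(476,259),(488,349),(323,373)): print("board",atz("top",(p[0]*k,p[1]*k),.015))
E
```

```text
wing tri [ 0.4709 -0.0232  0.1238] at z.11 top [ 0.4724 -0.0233  0.11  ] side [ 0.4705 -0.0124  0.11  ]
rod [0.4385 0.1549 0.06  ]
rod [ 0.486  -0.1872  0.06  ]
board [0.6154 0.2102 0.015 ]
board [ 0.6726 -0.1768  0.015 ]
board [ 0.4628 -0.2057  0.015 ]
board [0.4022 0.1747 0.015 ]
```

View pics/crop.png

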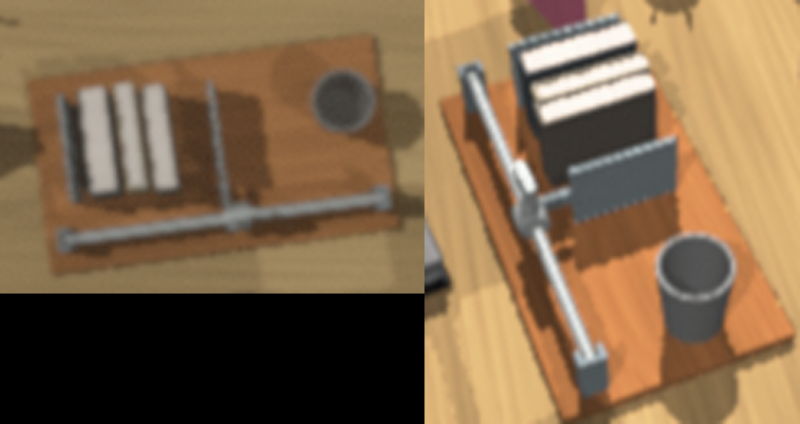

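```bash
cat >> h.py <<'E'
from scipy.spatial.transform import Rotation as Rn
def plan(tgt,yaw,n,g,st=None):
    """rows from measured pose to tgt with tool down and tool-x yaw (deg)"""
    s=manip.get_state(); q=s["ee_rot"]; R=Rn.from_quat(np.r_[q[1:],q[0]])
    G=Rn.from_euler("z",yaw,degrees=True)*Rn.from_euler("x",180,degrees=True)
    rv=(R.inv()*G).as_rotvec(degrees=True)/n; d=(np.array(tgt)-s["position"])/n
    for i in range(n):
        sh=(R.inv().apply(d)*100).round(2); R=R*Rn.from_rotvec(rv,degrees=True)
        print([*map(float,sh),*map(float,rv.round(2)),g])
E
python3 - <<'E'
from h import *
T=cal("wrist")[3];s=manip.get_state();q=s["ee_rot"];R=Rn.from_quat(np.r_[q[1:],q[0]]).as_matrix()
W=np.linalg.inv(T);print("cam in tool",R.T@(W[:3,3]-s["position"]),"fwd",R.T@W[:3,2],cal("wrist")[:1])
plan((.468,-.022,.22),98.4,15,-1)
E
```

```text
cam in tool [ 0.0779479   0.0007575  -0.13389327] fwd [-3.04691510e-01 -6.83485012e-04  9.52450847e-01] (np.float64(294.65841812809464),)
[2.9, -2.68, 0.13, 0.0, 0.0, -5.3, -1]
[3.14, -2.4, 0.13, 0.0, 0.0, -5.3, -1]
[3.35, -2.1, 0.13, 0.0, 0.0, -5.3, -1]
[3.53, -1.78, 0.13, 0.0, 0.0, -5.3, -1]
[3.68, -1.45, 0.13, 0.0, 0.0, -5.3, -1]
[3.79, -1.11, 0.13, 0.0, 0.0, -5.3, -1]
[3.88, -0.75, 0.13, 0.0, 0.0, -5.3, -1]
[3.93, -0.39, 0.13, 0.0, 0.0, -5.3, -1]
[3.95, -0.02, 0.13, 0.0, 0.0, -5.3, -1]
[3.94, 0.34, 0.13, 0.0, 0.0, -5.3, -1]
[3.89, 0.7, 0.13, 0.0, 0.0, -5.3, -1]
[3.81, 1.06, 0.13, 0.0, 0.0, -5.3, -1]
[3.69, 1.41, 0.13, 0.0, 0.0, -5.3, -1]
[3.55, 1.74, 0.13, 0.0, 0.0, -5.3, -1]
[3.37, 2.06, 0.13, 0.0, 0.0, -5.3, -1]
```

servo_tool:
  increments:
    - [2.9, -2.7, 0.1, 0, 0, -5.3, -0.05]
    - [3.1, -2.4, 0.1, 0, 0, -5.3, -0.05]
    - [3.35, -2.1, 0.1, 0, 0, -5.3, -0.05]
    - [3.5, -1.8, 0.1, 0, 0, -5.3, -0.05]
    - [3.7, -1.45, 0.1, 0, 0, -5.3, -0.05]

```text
clock: 1.1
position: [0.2805, -0.3684, 0.2344]
ee_rot: [0.0, 0.922, 0.388, 0.0]
contact_force: [0.4, -0.8, 0.2]
width: 0.0449
gripper_force: 0.0
```

servo_tool:
  increments:
    - [3.8, -1.1, 0.1, 0, 0, -5.3, -0.05]
    - [3.9, -0.75, 0.1, 0, 0, -5.3, -0.05]
    - [3.9, -0.4, 0.1, 0, 0, -5.3, -0.05]
    - [3.95, 0, 0.1, 0, 0, -5.3, -0.05]
    - [3.95, 0.35, 0.1, 0, 0, -5.3, -0.05]

```text
clock: 1.6
position: [0.3745, -0.1945, 0.2296]
ee_rot: [0.001, 0.808, 0.589, 0.0]
contact_force: [1.3, -0.3, -0.4]
width: 0.0449
gripper_force: 0.0
```

servo_tool:
  increments:
    - [3.9, 0.7, 0.1, 0, 0, -5.3, -0.05]
    - [3.8, 1.05, 0.1, 0, 0, -5.3, -0.05]
    - [3.7, 1.4, 0.1, 0, 0, -5.3, -0.05]
    - [3.55, 1.75, 0.1, 0, 0, -5.3, -0.05]
    - [3.4, 2.05, 0.1, 0, 0, -5.3, -0.05]

```text
clock: 2.1
position: [0.468, -0.0199, 0.2245]
ee_rot: [0.0, 0.652, 0.759, 0.0]
contact_force: [0.5, -0.2, -0.9]
width: 0.0447
gripper_force: 0.0
```

```bash
python3 - <<'E'
from h import *
np.set_printoptions(precision=4,suppress=True)
s=manip.get_state();print(s["clock"],s["position"],s["ee_rot"],s["qd"],s["width"],s["contact_force"])
a=save("wrist","w1.png")
C=cal("wrist")
for r in finder.tip_of("wing","wrist")[:3]: print(r["p"],r["at"],atz("wrist",r["at"],.11,C))
for l in ("end_face","jaw_face"):
  for r in finder.tip_of(l,"wrist")[:2]: print(l,r["p"],r["at"],atz("wrist",r["at"],.055,C))
for y in(-.022,-.04,.0): print(proj("wrist",(.468,y,.11)))
cv2.imwrite("pics/w1b.png",cv2.resize(a,(800,600))[:,:,::-1])
E
```

```text
2.1 [ 0.468  -0.0199  0.2245] [0.0005 0.6515 0.7586 0.0001] [ 0.8394  0.2539 -0.2748 -0.0034  0.0116 -0.0801] 0.04470385017067776 [ 0.5109 -0.2162 -0.8979]
0.97 [260.4, 195.8] [ 0.4723 -0.018   0.11  ]
jaw_face 0.75 [350.7, 170.1] [0.5651 0.0074 0.055 ]
[260.5857 192.7569]
[257.6168 211.5899]
[264.387  168.6434]
```

View pics/w1b.png

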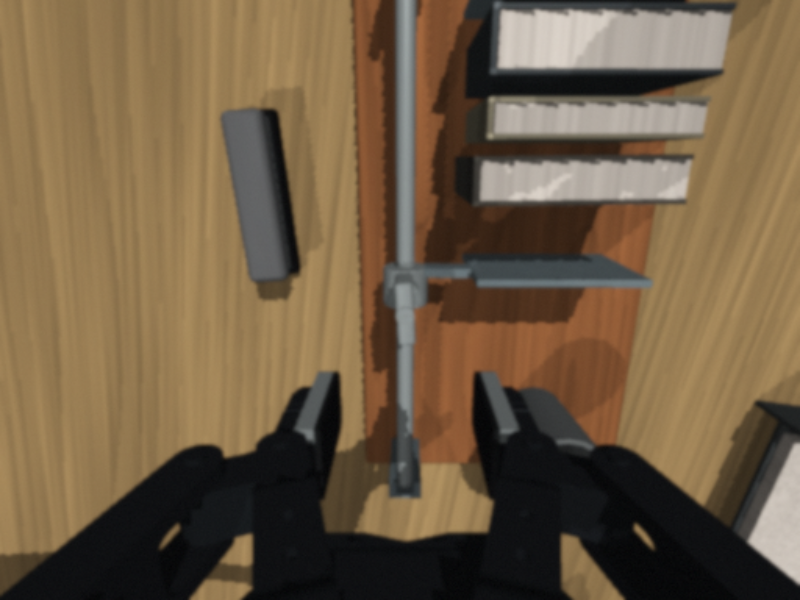

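The picture shows the wing along the rod at about px (259,200) and the rod vertical, so the yaw agrees. The row of three books is ahead, and the stapler is on the left. The arm was still settling, so I'll measure once more now that it stands.

```bash
python3 - <<'E'
from h import *
np.set_printoptions(precision=4,suppress=True)
a=save("wrist","w2.png");s=manip.get_state();C=cal("wrist");print(s["position"],s["ee_rot"],s["qd"].round(3))
for r in finder.tip_of("wing","wrist")[:2]: print(r["p"],r["at"],atz("wrist",r["at"],.11,C))
for r in finder.silhouettes("wing","wrist")[:2]: print(r["p"],r["box"])
g=cv2.cvtColor(a,cv2.COLOR_RGB2HSV)
# rod centre line: grey (low saturation) between rows 5..150
pts=[]
for v in range(10,150,5):
    c=np.where(g[v,235:285,1]<70)[0]
    if len(c): pts.append((235+np.median(c),v))
P=np.array(pts); k=np.polyfit(P[:,1],P[:,0],1);print(k)
p0=atz("wrist",(np.polyval(k,10),10),.066,C);p1=atz("wrist",(np.polyval(k,150),150),.066,C)
d=p0-p1;yaw=np.degrees(np.arctan2(d[1],d[0]));print("rod",p0,p1,"toolx yaw",yaw)
E
```

```text
[ 0.467  -0.0217  0.2242] [ 0.      0.653   0.7574 -0.0005] [-0.029 -0.006  0.009 -0.    -0.002  0.001]
0.91 [259.6, 196.7] [ 0.4673 -0.0265  0.11  ]
0.68 [261.6, 197.5, 20.3, 48.2]
[ -0.0044 260.1965]
rod [0.4449 0.1279 0.066 ] [0.4622 0.0074 0.066 ] toolx yaw 98.14463787529573
```

```bash
python3 - <<'E'
from h import *
a=cv2.imread("pics/w2.png")[155:235,210:310]
cv2.imwrite("pics/w2c.png",cv2.resize(a,(750,600),interpolation=cv2.INTER_CUBIC))
for z in(.123,.097,.083):
  for t in(-.018,.018): 
    p=np.array([.4673-t*np.sin(np.radians(8.14)),-.0245+t*np.cos(np.radians(8.14)),z]);print(z,t,(proj("wrist",p)-[210,155])*7.5)
E
```

```text
0.123 -0.018 [375.58300179 474.62516781]
0.123 0.018 [376.61336189 170.69885847]
0.097 -0.018 [375.59379793 395.3882598 ]
0.097 0.018 [376.52919713 116.35306818]
0.083 -0.018 [375.59885211 358.29370028]
0.083 0.018 [376.49002683  91.06052379]
```

View pics/w2c.png

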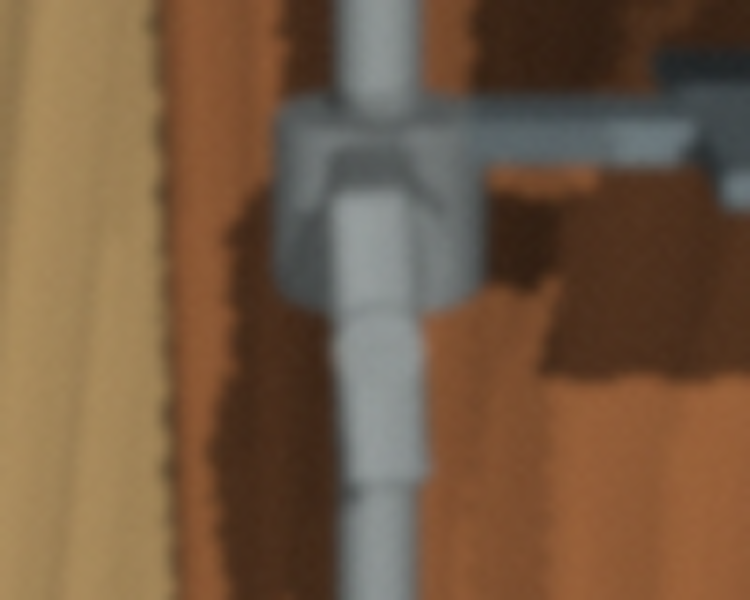

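The wing top runs from row 185 to row 480 in the crop, so its centre is at about (0.468, -0.0257). It lies along the rod, which is what tight should look like. Next I descend and grip.

servo_tool:
  increments:
    - [-0.4, 0, 3, 0, 0, 0, -0.05]
    - [0, 0, 3.4, 0, 0, 0, -0.05]
    - [0, 0, 3.4, 0, 0, 0, -0.05]
    - [0, 0, 2.6, 0, 0, 0, -0.05]
    - [0, 0, 0, 0, 0, 0, -0.05]

```text
clock: 2.95
position: [0.4647, -0.0262, 0.0975]
ee_rot: [-0.003, 0.654, 0.756, -0.002]
contact_force: [0.5, 0.0, 0.6]
width: 0.0448
gripper_force: 0.0
```

servo_tool:
  increments:
    - [0, 0, 0, 0, 0, 0, 1]
    - [0, 0, 0, 0, 0, 0, 1]
    - [0, 0, 0, 0, 0, 0, 1]
    - [0, 0, 0, 0, 0, 0, 1]
    - [0, 0, 0, 0, 0, 0, 1]
  squeeze: 35

```text
clock: 3.45
position: [0.4683, -0.0261, 0.1019]
ee_rot: [0.001, 0.653, 0.758, -0.0]
contact_force: [-3.5, -1.4, 6.6]
width: 0.0094
gripper_force: 34.3
```

```bash
python3 - <<'E'
from h import *
np.set_printoptions(precision=4,suppress=True)
s=manip.get_state();print({k:s[k] for k in("clock","position","ee_rot","contact_force","moment","width","gripper_force","qpos")})
a=save("wrist","w3.png");b=save("side","s3.png")
o=np.hstack([cv2.resize(a[80:,100:420],(430,408)),cv2.resize(b[140:270,185:315],(370,408))])
cv2.imwrite("pics/g1.png",o[:,:,::-1])
E
```

```text
{'clock': 3.45, 'position': array([ 0.4683, -0.0261,  0.1019]), 'ee_rot': array([ 0.0013,  0.6525,  0.7578, -0.0002]), 'contact_force': array([-3.5247, -1.3937,  6.6012]), 'moment': array([-0.2488,  0.475 ,  0.31  ]), 'width': 0.009423239128131766, 'gripper_force': 34.338253224268556, 'qpos': array([-0.2031,  0.243 ,  1.9339, -0.002 ,  0.9626, -0.3509])}
```

View pics/g1.png

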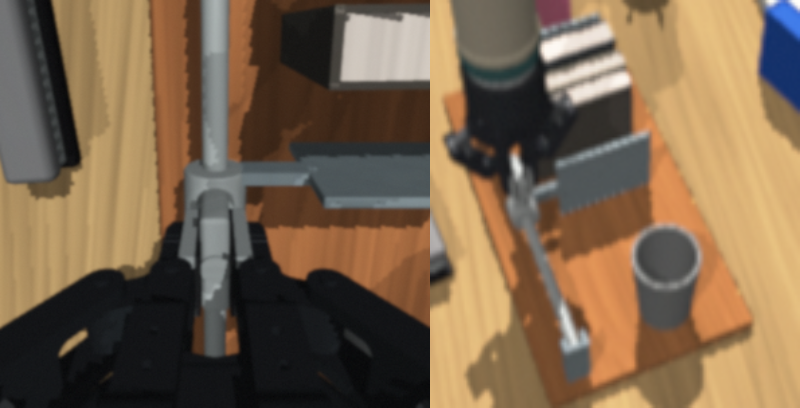

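The wing is held at the pads (9.4 mm wide, upright, collar unmoved). Now I loosen it, anticlockwise, with a firmer grip.

servo_tool:
  increments:
    - [0, 0, 0, 0, 0, 0, 1]
    - [0, 0, 0, 0, 0, -5, 1]
    - [0, 0, 0, 0, 0, -6, 1]
    - [0, 0, 0, 0, 0, -6, 1]
    - [0, 0, 0, 0, 0, -6, 1]
  squeeze: 70

```text
clock: 4.05
position: [0.4688, -0.0259, 0.102]
ee_rot: [0.002, 0.487, 0.873, 0.0]
contact_force: [-2.6, -1.8, 5.3]
width: 0.0088
gripper_force: 70.5
```

servo_tool:
  increments:
    - [0, 0, 0, 0, 0, -7, 1]
    - [0, 0, 0, 0, 0, -7, 1]
    - [0, 0, 0, 0, 0, -7, 1]
    - [0, 0, 0, 0, 0, -7, 1]
    - [0, 0, 0, 0, 0, -7, 1]

```text
clock: 4.55
position: [0.4694, -0.0252, 0.102]
ee_rot: [0.002, 0.202, 0.979, 0.0]
contact_force: [-0.6, 0.8, 5.3]
width: 0.0092
gripper_force: 70.4
```

servo_tool:
  increments:
    - [0, 0, 0, 0, 0, -6, 1]
    - [0, 0, 0, 0, 0, -3, 1]
    - [0, 0, 0, 0, 0, 0, 1]
    - [0, 0, 0, 0, 0, 0, 1]
    - [0, 0, 0, 0, 0, 0, 1]

```text
clock: 5.05
position: [0.4695, -0.0251, 0.102]
ee_rot: [0.002, 0.127, 0.992, 0.0]
contact_force: [0.4, 1.3, 5.7]
width: 0.0087
gripper_force: 70.5
```

```bash
python3 - <<'E'
from h import *
np.set_printoptions(precision=4,suppress=True)
s=manip.get_state();print({k:s[k] for k in("clock","position","ee_rot","contact_force","moment","width","gripper_force","qpos")})
q=s["ee_rot"];R=Rn.from_quat(np.r_[q[1:],q[0]]).as_matrix();print(R.T@[-np.sin(np.radians(8.1)),np.cos(np.radians(8.1)),0],np.degrees(np.arctan2(R[1,0],R[0,0])))
b=save("side","s4.png");a=save("top","t4.png");w=save("wrist","w4.png")
o=np.hstack([cv2.resize(w[80:,100:420],(430,408)),cv2.resize(b[140:270,185:315],(370,408))])
cv2.imwrite("pics/g2.png",o[:,:,::-1])
E
```

```text
{'clock': 5.05, 'position': array([ 0.4695, -0.0251,  0.102 ]), 'ee_rot': array([0.0021, 0.1266, 0.992 , 0.0003]), 'contact_force': array([0.4118, 1.2837, 5.6631]), 'moment': array([0.2459, 0.2076, 0.179 ]), 'width': 0.008676640575736978, 'gripper_force': 70.50126560032368, 'qpos': array([-0.2024,  0.2434,  1.9332,  0.0012,  0.9609, -1.5199])}
[ 0.3851  0.9229 -0.0005] 165.45256755546657
```

View pics/g2.png

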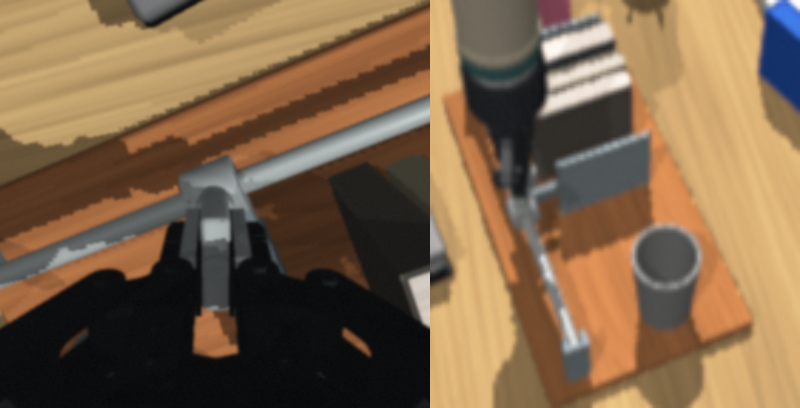

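The wing has turned about 67° (1.17 rad), so the screw is loose. Now I slide along rack +y, which is tool (0.385, 0.923), fast at first and then feeling for contact.

servo_tool:
  increments:
    - [0.12, 0.28, 0, 0, 0, 0, 1]
    - [0.23, 0.55, 0, 0, 0, 0, 1]
    - [0.23, 0.55, 0, 0, 0, 0, 1]
    - [0.23, 0.55, 0, 0, 0, 0, 1]
    - [0.15, 0.37, 0, 0, 0, 0, 1]

```text
clock: 5.7
position: [0.4659, -0.0009, 0.102]
ee_rot: [0.002, 0.126, 0.992, -0.0]
contact_force: [-0.3, -1.6, 6.3]
width: 0.009
gripper_force: 70.7
```

servo_tool:
  increments:
    - [0.08, 0.18, 0, 0, 0, 0, 1]
    - [0.08, 0.18, 0, 0, 0, 0, 1]
    - [0.08, 0.18, 0, 0, 0, 0, 1]
    - [0.08, 0.18, 0, 0, 0, 0, 1]
    - [0.08, 0.18, 0, 0, 0, 0, 1]

```text
clock: 6.2
position: [0.4645, 0.0086, 0.102]
ee_rot: [0.002, 0.126, 0.992, -0.0]
contact_force: [-1.0, -2.0, 6.1]
width: 0.0089
gripper_force: 70.7
```

```bash
cat >> h.py <<'E'
def rep():
    s=manip.get_state();u=np.array([-.141,.99,0]);q=s["ee_rot"];R=Rn.from_quat(np.r_[q[1:],q[0]]).as_matrix()
    print("t",s["clock"],"travel mm",round(1e3*float(u@(s["position"]-[.4695,-.0251,0])),1),"lat",round(1e3*float(np.array([.99,.141,0])@(s["position"]-[.4695,-.0251,0])),1),"Fy",round(float(u@s["contact_force"]),2),"F",s["contact_force"].round(2),"M",s["moment"].round(2),"yaw",round(float(np.degrees(np.arctan2(R[1,0],R[0,0]))),1),"grip",round(s["gripper_force"],1))
E
python3 -c "from h import *;rep()"
```

```text
t 6.2 travel mm 34.0 lat -0.2 Fy -1.88 F [-1.   -2.04  6.14] M [-0.25  0.19  0.15] yaw 165.5 grip 70.7
```

servo_tool:
  increments:
    - [0.08, 0.18, 0, 0, 0, 0, 1]
    - [0.08, 0.18, 0, 0, 0, 0, 1]
    - [0.08, 0.18, 0, 0, 0, 0, 1]
    - [0.08, 0.18, 0, 0, 0, 0, 1]
    - [0.08, 0.18, 0, 0, 0, 0, 1]

```text
clock: 6.7
position: [0.463, 0.0183, 0.102]
ee_rot: [0.002, 0.126, 0.992, -0.0]
contact_force: [-0.3, -1.8, 5.9]
width: 0.0089
gripper_force: 70.7
```

servo_tool:
  increments:
    - [0.04, 0.09, 0, 0, 0, 0, 1]
    - [0.04, 0.09, 0, 0, 0, 0, 1]
    - [0.04, 0.09, 0, 0, 0, 0, 1]
    - [0.04, 0.09, 0, 0, 0, 0, 1]
    - [0.04, 0.09, 0, 0, 0, 0, 1]

```text
clock: 7.2
position: [0.4623, 0.0229, 0.102]
ee_rot: [0.003, 0.126, 0.992, -0.001]
contact_force: [-0.8, -1.8, 5.7]
width: 0.0088
gripper_force: 70.6
```

```bash
python3 -c "from h import *;rep()"
```

```text
t 7.2 travel mm 48.5 lat -0.3 Fy -1.71 F [-0.76 -1.84  5.69] M [-0.36  0.05  0.09] yaw 165.5 grip 70.6
```

servo_tool:
  increments:
    - [0.04, 0.09, 0, 0, 0, 0, 1]
    - [0.04, 0.09, 0, 0, 0, 0, 1]
    - [0.04, 0.09, 0, 0, 0, 0, 1]
    - [0.04, 0.09, 0, 0, 0, 0, 1]
    - [0.04, 0.09, 0, 0, 0, 0, 1]

```text
clock: 7.7
position: [0.4616, 0.0278, 0.102]
ee_rot: [0.003, 0.126, 0.992, -0.001]
contact_force: [-0.3, -3.1, 5.1]
width: 0.0088
gripper_force: 70.7
```

servo_tool:
  increments:
    - [0.04, 0.09, 0, 0, 0, 0, 1]
    - [0.04, 0.09, 0, 0, 0, 0, 1]
    - [0.04, 0.09, 0, 0, 0, 0, 1]
    - [0.04, 0.09, 0, 0, 0, 0, 1]
    - [0.04, 0.09, 0, 0, 0, 0, 1]

```text
clock: 8.2
position: [0.4608, 0.0325, 0.102]
ee_rot: [0.003, 0.126, 0.992, -0.001]
contact_force: [0.4, -3.1, 5.5]
width: 0.009
gripper_force: 70.6
```

```bash
python3 - <<'E'
from h import *
rep()
b=save("side","s5.png");w=save("wrist","w5.png")
o=np.hstack([cv2.resize(w[80:,100:420],(430,408)),cv2.resize(b[120:250,185:315],(370,408))])
cv2.imwrite("pics/g3.png",o[:,:,::-1])
E
```

```text
t 8.2 travel mm 58.3 lat -0.5 Fy -3.08 F [ 0.35 -3.06  5.49] M [-0.47  0.08  0.04] yaw 165.5 grip 70.6
```

View pics/g3.png

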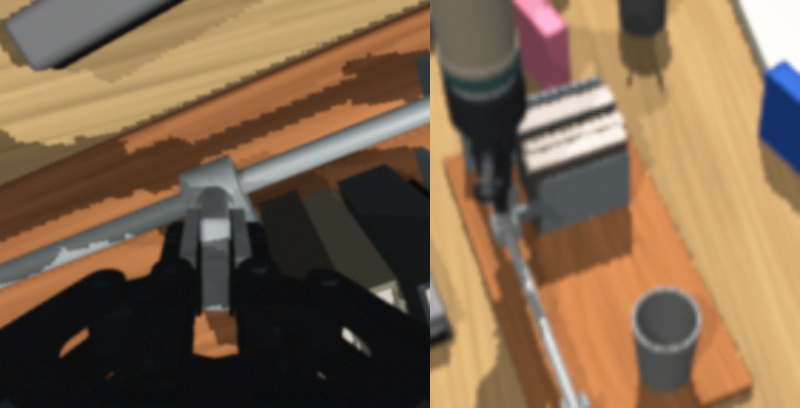

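The plate is on book_c, which is close to book_b. Fy rose from 1.8 to 3.1 N, which is one book's friction, and the books are upright. I'll go on at 1 mm per row.

servo_tool:
  increments:
    - [0.04, 0.09, 0, 0, 0, 0, 1]
    - [0.04, 0.09, 0, 0, 0, 0, 1]
    - [0.04, 0.09, 0, 0, 0, 0, 1]
    - [0.04, 0.09, 0, 0, 0, 0, 1]
    - [0.04, 0.09, 0, 0, 0, 0, 1]

```text
clock: 8.8
position: [0.4602, 0.0371, 0.1021]
ee_rot: [0.003, 0.126, 0.992, -0.001]
contact_force: [0.5, -4.4, 5.6]
width: 0.0088
gripper_force: 70.5
```

```bash
python3 -c "from h import *;rep()"
```

```text
t 8.8 travel mm 62.9 lat -0.4 Fy -4.44 F [ 0.47 -4.42  5.65] M [-0.64  0.02  0.06] yaw 165.5 grip 70.5
```

Two books are moving now. I'll go slower, 0.6 mm per row.

servo_tool:
  increments:
    - [0.023, 0.055, 0, 0, 0, 0, 1]
    - [0.023, 0.055, 0, 0, 0, 0, 1]
    - [0.023, 0.055, 0, 0, 0, 0, 1]
    - [0.023, 0.055, 0, 0, 0, 0, 1]
    - [0.023, 0.055, 0, 0, 0, 0, 1]

```text
clock: 9.3
position: [0.4598, 0.0399, 0.102]
ee_rot: [0.003, 0.126, 0.992, -0.001]
contact_force: [0.7, -4.7, 6.1]
width: 0.0089
gripper_force: 70.5
```

servo_tool:
  increments:
    - [0.023, 0.055, 0, 0, 0, 0, 1]
    - [0.023, 0.055, 0, 0, 0, 0, 1]
    - [0.023, 0.055, 0, 0, 0, 0, 1]
    - [0.023, 0.055, 0, 0, 0, 0, 1]
    - [0.023, 0.055, 0, 0, 0, 0, 1]

```text
clock: 9.8
position: [0.4594, 0.0424, 0.102]
ee_rot: [0.003, 0.126, 0.992, -0.002]
contact_force: [0.9, -8.5, 5.2]
width: 0.0091
gripper_force: 70.4
```

```bash
python3 -c "from h import *;rep()"
```

```text
t 9.8 travel mm 68.3 lat -0.5 Fy -8.51 F [ 0.89 -8.47  5.24] M [-1.1   0.09 -0.02] yaw 165.5 grip 70.4
```

servo_tool:
  increments:
    - [0.012, 0.028, 0, 0, 0, 0, 1]
    - [0.012, 0.028, 0, 0, 0, 0, 1]
    - [0, 0, 0, 0, 0, 0, 1]
    - [0, 0, 0, 0, 0, 0, 1]
    - [0, 0, 0, 0, 0, 0, 1]

```text
clock: 10.3
position: [0.4594, 0.0424, 0.102]
ee_rot: [0.003, 0.126, 0.992, -0.002]
contact_force: [0.3, -8.0, 5.5]
width: 0.0091
gripper_force: 70.5
```

```bash
python3 -c "from h import *;rep()"
```

```text
t 10.3 travel mm 68.3 lat -0.5 Fy -7.99 F [ 0.35 -8.02  5.51] M [-1.18  0.03  0.02] yaw 165.5 grip 70.5
```

servo_tool:
  increments:
    - [0.02, 0.046, 0, 0, 0, 0, 1]
    - [0.02, 0.046, 0, 0, 0, 0, 1]
    - [0, 0, 0, 0, 0, 0, 1]
    - [0, 0, 0, 0, 0, 0, 1]
    - [0, 0, 0, 0, 0, 0, 1]

```text
clock: 10.8
position: [0.4594, 0.0426, 0.102]
ee_rot: [0.003, 0.125, 0.992, -0.003]
contact_force: [0.8, -10.6, 4.9]
width: 0.0088
gripper_force: 70.4
```

```bash
python3 -c "from h import *;rep()"
```

```text
t 10.8 travel mm 68.4 lat -0.5 Fy -10.59 F [  0.78 -10.59   4.91] M [-1.63  0.05 -0.02] yaw 165.6 grip 70.4
```

The row is blocked: another 1 mm commanded gave +2.6 N with no motion. The push on the books is about 9 N. I'll add a touch, then begin turning back, and check the push before the tip clamps (above 0.6 rad).

servo_tool:
  increments:
    - [0.015, 0.04, 0, 0, 0, 0, 1]
    - [0, 0, 0, 0, 0, 6, 1]
    - [0, 0, 0, 0, 0, 8, 1]
    - [0, 0, 0, 0, 0, 8, 1]
    - [0, 0, 0, 0, 0, 6, 1]

```text
clock: 11.3
position: [0.459, 0.0419, 0.1021]
ee_rot: [0.004, 0.363, 0.932, -0.003]
contact_force: [-0.2, -14.1, 5.8]
width: 0.0088
gripper_force: 70.6
```

```bash
python3 -c "from h import *;rep()"
```

```text
t 11.3 travel mm 67.8 lat -0.9 Fy -13.92 F [ -0.23 -14.1    5.79] M [-2.16  0.19  0.2 ] yaw 137.4 grip 70.6
```

servo_tool:
  increments:
    - [-0.08, -0.065, 0, 0, 0, 0, 1]
    - [0, 0, 0, 0, 0, 0, 1]
    - [0, 0, 0, 0, 0, 4, 1]
    - [0, 0, 0, 0, 0, 5, 1]
    - [0, 0, 0, 0, 0, 5, 1]

```text
clock: 11.8
position: [0.4587, 0.0416, 0.102]
ee_rot: [0.004, 0.474, 0.881, -0.002]
contact_force: [-1.1, -11.5, 6.2]
width: 0.0084
gripper_force: 70.8
```

```bash
python3 -c "from h import *;rep()"
```

```text
t 11.8 travel mm 67.6 lat -1.2 Fy -11.25 F [ -1.15 -11.53   6.2 ] M [-1.82  0.26  0.25] yaw 123.4 grip 70.8
```

servo_tool:
  increments:
    - [0, 0, 0, 0, 0, 6, 1]
    - [0, 0, 0, 0, 0, 6, 1]
    - [0, 0, 0, 0, 0, 6, 1]
    - [0, 0, 0, 0, 0, 5, 1]
    - [0, 0, 0, 0, 0, 2, 1]

```text
clock: 12.3
position: [0.4582, 0.0413, 0.102]
ee_rot: [0.004, 0.652, 0.758, -0.002]
contact_force: [-1.4, -12.9, 7.1]
width: 0.009
gripper_force: 71.1
```

```bash
python3 -c "from h import *;rep()"
```

```text
t 12.3 travel mm 67.4 lat -1.9 Fy -12.58 F [ -1.43 -12.91   7.15] M [-1.92  0.38  0.24] yaw 98.6 grip 71.1
```

The screw is back at the tight angle. I'll firm it by 2°, then release narrowly and lift.

servo_tool:
  increments:
    - [0, 0, 0, 0, 0, 2, 1]
    - [0, 0, 0, 0, 0, 0, 1]
    - [0, 0, 0, 0, 0, 0, 0.3]
    - [0, 0, 0, 0, 0, 0, 0.3]
    - [0, 0, 0, 0, 0, 0, 0.3]

```text
clock: 12.8
position: [0.4572, 0.0454, 0.1005]
ee_rot: [0.0, 0.666, 0.746, 0.0]
contact_force: [-0.2, -0.3, 0.5]
width: 0.03
gripper_force: 0.0
```

servo_tool:
  increments:
    - [0, 0, -1, 0, 0, 0, 0.3]
    - [0, 0, -2.5, 0, 0, 0, 0.3]
    - [0, 0, -3.5, 0, 0, 0, 0.3]
    - [0, 0, -3.5, 0, 0, 0, 0.3]
    - [0, 0, -2.5, 0, 0, 0, 0.3]

```text
clock: 13.3
position: [0.4578, 0.0453, 0.2333]
ee_rot: [0.001, 0.666, 0.746, 0.001]
contact_force: [0.6, -0.0, -0.7]
width: 0.0299
gripper_force: 0.0
```

servo_tool:
  increments:
    - [-2, 0, 0, 0, 0, 0, 0.3]
    - [-2, 0, 0, 0, 0, 0, 0.3]
    - [0, 0, 0, 0, 0, 0, 0.3]
    - [0, 0, 0, 0, 0, 0, 0.3]
    - [0, 0, 0, 0, 0, 0, 0.3]

```text
clock: 13.8
position: [0.4613, 0.006, 0.2303]
ee_rot: [-0.0, 0.666, 0.746, 0.0]
contact_force: [-0.1, 0.2, -1.3]
width: 0.0298
gripper_force: 0.0
```

```bash
python3 - <<'E'
from h import *
rep()
b=save("side","s6.png");w=save("wrist","w6.png")
o=np.hstack([cv2.resize(w[:,100:420],(400,480)),cv2.resize(b[110:250,185:302],(400,480))])
cv2.imwrite("pics/g4.png",o[:,:,::-1])
E
```

```text
t 13.8 travel mm 31.9 lat -3.8 Fy 0.25 F [-0.12  0.24 -1.27] M [ 0.06 -0.04  0.01] yaw 96.5 grip 0.0
```

View pics/g4.png

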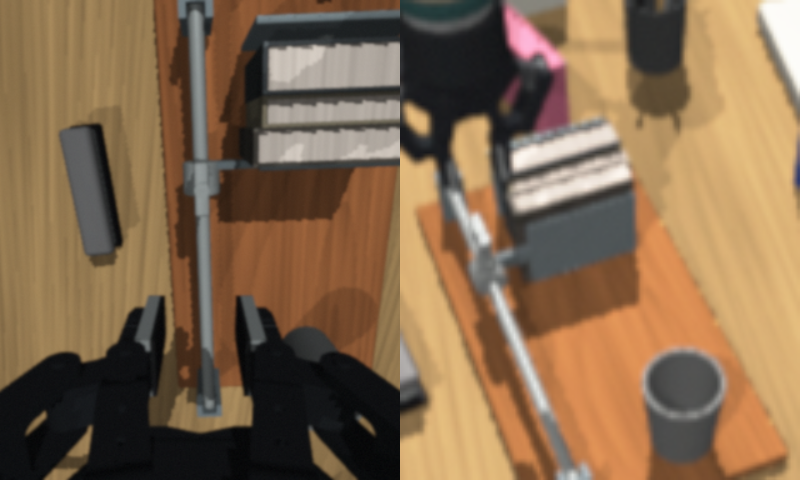

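The wing lies along the rod at left-panel px (202,185). The books stand upright, packed between the plate and the buffer, and the gripper is clear. The cup and stapler are where they were.

```bash
python3 -c "from rig import manip;print(manip.sign_off())"
```

```text
the job is handed in; nothing more can be done
None
```

I loosened the thumbscrew, slid the collar about 68 mm until the row went tight (about 10 N on the books, from the wrist force), and did the screw up tight again; in the last picture the books stand upright and snug, and I handed the job in about 14 s into the run.

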